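# Nest the loose corner iron into the pair in the tray corner

### The job

Two corner irons stand nested in the corner of the wooden tray; of the two loose ones, slide the one of the same size across the tray floor, without lifting it, heel first into the V of that pair until it is fully home, standing upright with both its legs lying snug along theirs. Leave the pair standing in its corner, and the smaller iron, the flat plates and the tin where they are.

Things in the scene. Friction and masses are not known exactly. Their poses are not given: they have to be found in the camera images.
- iron: Loose grey steel corner iron to nest: an L-section standing on end, legs 75 mm long outside, 4 mm thick, 40 mm tall, 0.18 kg. Origin: the L's outer corner (heel), underside. Legs run from it along own -x and -y (outer faces on those axes), so the heel points to (+1,+1), within 0.45 rad of how the pair's point; the hollow opens to (-1,-1). Fully home: at (-4,-4) mm in pair_inner's frame, axes parallel.
- pair_inner: Inner iron of the nested pair, same size and shape as the loose one, same origin (heel, underside) and axes (legs along own -x and -y, 75 mm long, 4 mm thick, 40 mm tall). Its open V, facing its (-1,-1) diagonal, receives the loose iron. It stands loose in pair_outer's V, about 0.5 mm off it.
- pair_outer: Outer iron of the nested pair, same size, shape, origin and axes. It stands loose on the tray floor in the inside corner of the tray, legs along two tray walls about 0.5 mm off them; the walls stop the pair from sliding on.
- tray: Shallow open wooden tray, fixed, outside 368 mm (own x) by 428 mm (own y), walls 12 mm thick and 30 mm high; the top of its floor, on which everything in it stands, is 8 mm above the table. Origin at the centre of its underside. The pair stands in its (+x,+y) inside corner, (172, 202) mm from the origin, turned as the tray is. Irons slide on the floor when pushed low down; pushed high up they may tip.
- small_iron: Smaller loose corner iron, not to be moved: legs 50 mm long and 4 mm thick, 30 mm tall, 0.09 kg; origin at the heel, underside, legs along own -x and -y. It and the loose 75 mm iron stand in two places of the tray, one on either side of the line along which the pair's V opens, and swap places from start to start.
- plates: Two flat steel mending plates lying one on the other on the tray floor, 30 mm (x) by 103 mm (y), 8 mm high together. Origin at the centre of the underside. Not to be moved.
- tin: Round steel tin with a white lid, 67 mm diameter, 46 mm high, standing on the tray floor. Origin at the centre of the underside. Not to be moved.
Not all that is in view belongs to the job. What is shaped like the pair_outer but orange or yellow is not meant. What is shaped like the iron but blue is not meant.

How it is judged:
At the end, for the whole second after the job is handed in: The loose 75 mm iron stands upright at rest on the tray floor in the V of the pair, heel 2 to 8.5 mm from the inner iron's heel on each of its axes (touching is 4), legs parallel to the pair's within 0.06 rad; the pair is upright and within 12 mm of where it stood (x of iron in the frame of pair_inner between -0.0085 and -0.002 m and y of iron in the frame of pair_inner between -0.0085 and -0.002 m and angle between the x axis of iron and the x axis of pair_inner, either way round below 0.06 rad and angle between each of iron, pair_inner, pair_outer's own z axis and vertical below 0.05 rad and height (world z) of iron below 0.011 m and linear speed of iron below 0.01 m/s and distance of each of pair_inner, pair_outer from where it was at the start of the episode below 0.012 m).
It fails at once if the iron is lifted more than 15 mm off the tray floor (height (world z) of iron above 0.023 m).
It fails at once if the smaller corner iron is shifted more than 25 mm (distance of small_iron from where it was at the start of the episode above 0.025 m).
It fails at once if the pile of flat mending plates is shifted more than 25 mm (distance of plates from where it was at the start of the episode above 0.025 m).
It fails at once if the tin is shifted more than 25 mm (distance of tin from where it was at the start of the episode above 0.025 m).
It also fails if it takes over 48 s, if anything falls off the work surface, if the arm or the gripper's body presses on something with over 40 N, if the wrist force passes 120 N, or if a joint passes its speed limit or range.

### The arm

A 7-joint arm with a two-finger parallel gripper is mounted at the origin on the work surface. World frame = base frame: x ahead of the robot, y to its left, z up, the work surface at z = 0. Lengths are in m, angles in rad, forces in N, time in s.
With the tool pointing down it reaches from about 0.4 to 0.875 m from the base axis. Payload 6.5 kg.
Tool frame: the origin (TCP) lies midway between the tips of the shut fingers; the grasp point (between the pads) lies 19 mm behind it; x points along the fingers, z is the direction in which the jaws open and shut, and the axes are right-handed (so a half turn about x gives the same grasp; the last joint's range is limited). The gripper opens to 88 mm and grips with 3 to 60 N. Pads are 18 mm wide; open, the fingers measure 123 mm over their backs; the gripper's body (75 mm by 187 mm) begins 45 mm behind the grasp point.
Start: joints at [1.19, 0.536, -0.004, 1.538, 0.003, 1.067, -0.071], TCP at [0.201, -0.618, 0.239] pointing down, gripper open.
Joint ranges: [-2.7, 2.7], [-0.37, 2.16], [-1.27, 1.26], [0.24, 2.4], [-1.31, 4.45], [0.19, 1.91], [-2.76, 2.76]. Speed limits (rad/s): [2.39, 2.39, 3.14, 3.14, 3.14, 3.14, 3.14].

### API

Orientations are given as a unit quaternion [x, y, z, w].
In Python, from workcell import sense, vision, order gives the robot as it stands. The module is installed in compiled form; this text tells all that it offers.
- The arm moves only by the shell command python3 -m handwheel 'ROWS'. ROWS is JSON, a list of rows, each a list of 7 numbers: the shift along the tool's x, y, z in m, then the turn, a rotation vector about the tool's x, y, z in degrees, then the closure, from 0 (fully open) to 1 (shut). A call has 1 to 20 rows; each row is the pose to reach, as a shift and turn from the pose commanded when the call began, along the tool's axes at that moment; what a row does not reach only later rows make up. A row lasts 1/12 s, in which the tool goes at most 41.7 mm and 7.16 degrees, less where a joint would pass 70% of its speed; a pose out of reach is approached as far as the arm can. A call with a gripper value outside its range is refused whole. The fingers move at their own pace and stop on an object; the grip force is fixed at half the most. Time passes only in rows, so rows that repeat a pose let the fingers close. It gives the time, the measured TCP pose, the force and the opening at its end, in the units of the state.
- sense(): the state, without advancing time (a new reading comes with each control period).
- vision.snapshot(name): name is "scene" or "side" or "wrist"; returns a dict with "pixels" (400x640x3 uint8, red, green, blue), "depth" (400x640 float32, m along the optical axis (not along the pixel's ray), 0 where there is no reading), "mtx" (3x3 intrinsics, pixels), "rvec" (rotation vector, rad) and "tvec" (3), from world to camera coordinates, as OpenCV has them. Camera axes: x right, y down, z forward; pixel columns grow to the right and rows downward; lengths in m; the calibration is good to about 2 mm. A picture is of the moment at which its call begins.
- order.job_done(): hands the job in, once; it reports no verdict.
The state is a dict: "t": time; "qpos": joint angles; "qvel": joint speeds; "effort": joint torques, N m; "tcp_pos": TCP position; "ee_rot": TCP orientation; "force": force on the tool from outside, world axes, zero at the start; "torque": the same for the moment, N m; "finger_gap": opening from 0.0 (shut) to 1.0 (fully open).
Only numpy, scipy, OpenCV 4.12 (cv2) and the standard library are available. Lean on these libraries where they do the work, as an engineer would, in place of code of your own. Each camera call takes 0.05 s, during which the arm holds its last target. There are 200 camera calls.

## Working session

There is one attempt and no reset: what is moved stays moved. The work goes in short steps, Python scripts to look and compute and a shell command to move; the robot and the scene stay as the last step left them, time stands still between calls to the robot, and variables do not carry over. Pictures are saved under pics/ and viewed, about 8 in all and at most 12, crops included, and the job is handed in when it is done.

```bash
mkdir -p pics
cat > h.py <<'E'
import numpy as np, cv2
from workcell import sense, vision, order
from scipy.spatial.transform import Rotation as R
def snap(n):
    s=vision.snapshot(n); s['R']=cv2.Rodrigues(np.array(s['rvec'],float))[0]; s['t']=np.array(s['tvec'],float).ravel(); return s
def save(s,name,crop=None,k=1):
    im=s['pixels'][:,:,::-1]
    if crop: a,b,c,d=crop; im=im[b:d,a:c]
    cv2.imwrite('pics/'+name,cv2.resize(im,None,fx=k,fy=k,interpolation=cv2.INTER_CUBIC))
def ray(s,uv,z):
    uv=np.atleast_2d(np.array(uv,float)); d=np.c_[uv,np.ones(len(uv))]@np.linalg.inv(s['mtx']).T@s['R']
    c=-s['R'].T@s['t']; return c+d*((z-c[2])/d[:,2])[:,None]
def cloud(s):
    v,u=np.mgrid[:400,:640]; d=s['depth']; p=np.stack([u,v,np.ones_like(u)],-1)@np.linalg.inv(s['mtx']).T*d[...,None]
    return (p-s['t'])@s['R']
def proj(s,P): return cv2.projectPoints(np.array(P,float).reshape(-1,3),np.array(s['rvec'],float),s['t'],np.array(s['mtx'],float),None)[0][:,0]
E
python3 - <<'E'
from h import *
st=sense(); print({k:np.round(v,3) for k,v in st.items()}); print(R.from_quat(st['ee_rot']).as_matrix().round(3))
for n in ('scene','side'):
    s=snap(n); save(s,n+'0.png'); np.savez(n+'0.npz',**s); print(n,-s['R'].T@s['t'])
E
```

```text
{'t': np.float64(0.0), 'qpos': array([ 1.19 ,  0.537, -0.004,  1.539,  0.003,  1.067, -0.071]), 'qvel': array([ 0.001, -0.001, -0.002,  0.001,  0.001, -0.001, -0.   ]), 'effort': array([ 0.0000e+00, -5.7098e+01,  9.9100e-01, -2.5160e+01, -5.6000e-02,
        1.8000e-02,  0.0000e+00]), 'tcp_pos': array([ 0.201, -0.617,  0.238]), 'ee_rot': array([ 0.416,  0.573, -0.415,  0.572]), 'force': array([-0.506, -0.454, -0.348]), 'torque': array([0.055, 0.008, 0.005]), 'finger_gap': np.float64(0.998)}
[[-0.001  0.951  0.31 ]
 [ 0.002  0.31  -0.951]
 [-1.    -0.    -0.002]]
scene [1.37110218 0.77324295 0.74919114]
side [ 0.51357472 -0.46021805  0.69634069]
```

View pics/scene0.png

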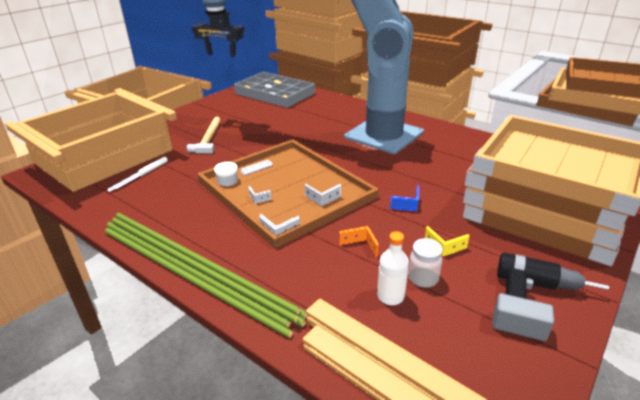

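View pics/side0.png

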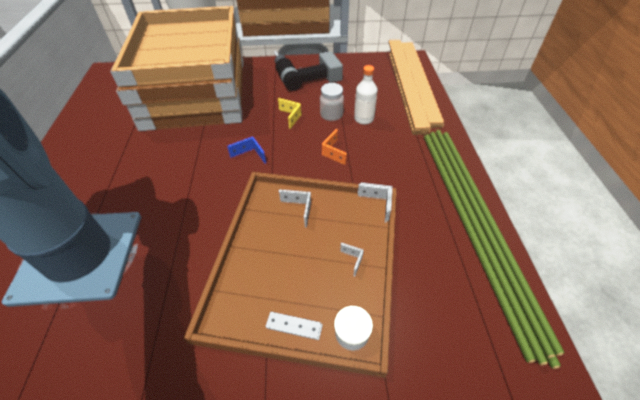

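The candidates for the loose iron:

| Object | scene pixel | side pixel |
|---|---|---|
| Large grey L | (323,192) | (298,202) |
| Small grey L | (260,195) | (352,257) |
| Pair in the tray corner | (278,222) | (378,195) |
| Blue L, outside the tray | (405,200) | (247,148) |
| Orange L, outside the tray | (358,237) | (333,148) |
| Yellow L, outside the tray | (447,240) | (290,110) |

I choose the large grey L. The tin is at (353,325) and the plates at (294,326), both in side.

Run:
```python
from h import *
s=dict(np.load('side0.npz')); P=cloud(s)
save(s,'side_crop.png',(180,160,420,380),3.3)
print('mtx',s['mtx'].round(1).tolist())
hsv=cv2.cvtColor(s['pixels'],cv2.COLOR_RGB2HSV)
top=((P[...,2]>.042)&(P[...,2]<.056)&(hsv[...,1]<90)).astype(np.uint8)
m=np.zeros_like(top); m[165:380,190:410]=top[165:380,190:410]
n,l,st,c=cv2.connectedComponentsWithStats(m)
for i in range(1,n):
    if st[i,4]>8:
        p=P[l==i]; print(i,st[i],p.mean(0).round(3),p[:,:2].min(0).round(3),p[:,:2].max(0).round(3))
for n_,uv in dict(bigtop=[(279,190),(311,192),(306,222)],pair=[(359,184),(396,187),(388,221)],small=[(341,244),(363,250),(356,272)]).items():
    print(n_, ray(s,uv,.038 if n_=='small' else .048).round(4).tolist())
print('tray',ray(s,[(254,175),(396,186),(386,372),(193,337)],.03).round(3).tolist())
print('floor/wall z',P[240:260,260:280,2].mean(), P[175:180,300:340,2].round(3)[:,::8])
```

```text
mtx [[362.7, 0.0, 325.6], [0.0, 362.7, 195.9], [0.0, 0.0, 1.0]]
1 [359 183  33  30 232] [0.683 0.097 0.048] [0.636 0.036] [0.711 0.127]
2 [279 190  31  29 151] [0.489 0.096 0.048] [0.443 0.035] [0.515 0.12 ]
4 [335 306  37  39 871] [ 0.578 -0.218  0.054] [ 0.546 -0.249] [ 0.612 -0.182]
bigtop [[0.4434, 0.1203, 0.048], [0.5192, 0.1081, 0.048], [0.5039, 0.0206, 0.048]]
pair [[0.6363, 0.1248, 0.048], [0.7235, 0.1083, 0.048], [0.6855, 0.0095, 0.048]]
small [[0.5763, -0.0362, 0.038], [0.6213, -0.0547, 0.038], [0.5998, -0.1052, 0.038]]
tray [[0.378, 0.192, 0.03], [0.73, 0.127, 0.03], [0.627, -0.294, 0.03], [0.289, -0.209, 0.03]]
floor/wall z 0.009608056268633997 [[ 0.003  0.002  0.     0.001  0.003]
 [ 0.     0.003  0.001  0.001  0.004]
 [ 0.031  0.001  0.002  0.001  0.001]
 [ 0.031  0.03   0.001  0.003 -0.001]
 [ 0.031  0.031  0.033  0.001 -0.001]]
```

View pics/side_crop.png

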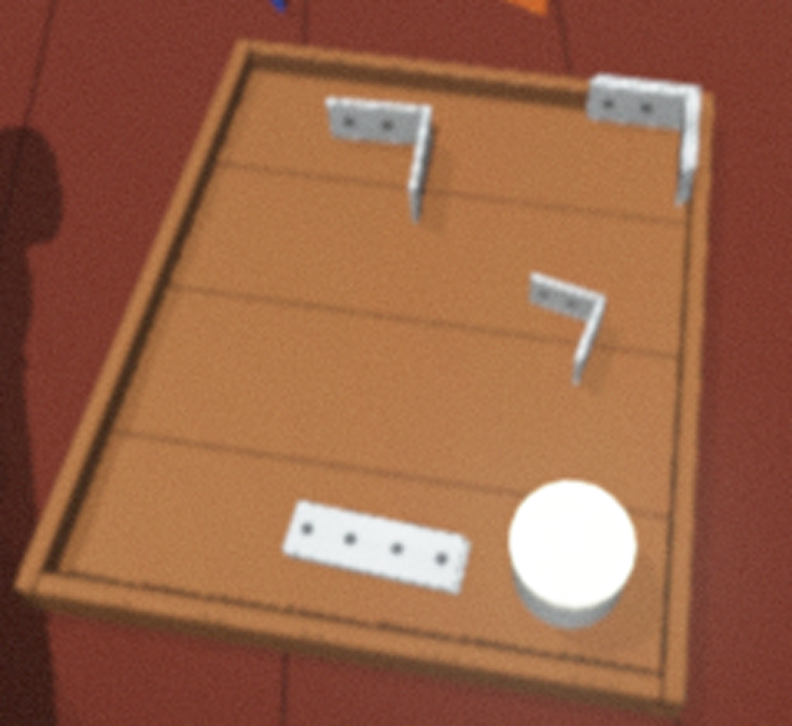

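The crop confirms the choice. The large grey L has its heel at crop (428,105), which is side (310,192). The small one is at crop (603,297), and the pair is in the tray corner at crop (695,90).

My plan is to put the shut fingers in the loose iron's hollow and drag it by its inner corner. First I'll take a wrist view on the way.

```bash
python3 -m handwheel '[[0.02,0.549,-0.523,30,0,0,1],[0.02,0.549,-0.523,30,0,0,1],[0.02,0.549,-0.523,30,0,0,1],[0.02,0.549,-0.523,30,0,0,1],[0.02,0.549,-0.523,30,0,0,1],[0.02,0.549,-0.523,30,0,0,1],[0.02,0.549,-0.523,30,0,0,1],[0.02,0.549,-0.523,30,0,0,1],[0.02,0.549,-0.523,30,0,0,1],[0.02,0.549,-0.523,30,0,0,1],[0.02,0.549,-0.523,30,0,0,1],[0.02,0.549,-0.523,30,0,0,1],[0.02,0.549,-0.523,30,0,0,1],[0.02,0.549,-0.523,30,0,0,1],[0.02,0.549,-0.523,30,0,0,1],[0.02,0.549,-0.523,30,0,0,1],[0.02,0.549,-0.523,30,0,0,1],[0.02,0.549,-0.523,30,0,0,1],[0.02,0.549,-0.523,30,0,0,1],[0.02,0.549,-0.523,30,0,0,1]]'
python3 - <<'E'
from h import *
st=sense(); print(st['tcp_pos'].round(4),st['qpos'].round(2),st['force'].round(1)); print(R.from_quat(st['ee_rot']).as_matrix().round(3))
s=snap('wrist'); save(s,'wrist1.png'); np.savez('wrist1.npz',**s)
E
```

```text
t: 1.77
tcp_pos: [0.5619, 0.0536, 0.2182]
ee_rot: [0.548, 0.447, -0.548, 0.446]
force: [0.3, -0.1, -0.2]
finger_gap: 0.003
[0.5619 0.0536 0.2182] [-0.01  0.42 -0.21  1.78  0.1   0.95 -2.04] [ 0.3 -0.1 -0.2]
[[-0.     0.98  -0.201]
 [ 0.002 -0.201 -0.98 ]
 [-1.    -0.001 -0.002]]
```

View pics/wrist1.png

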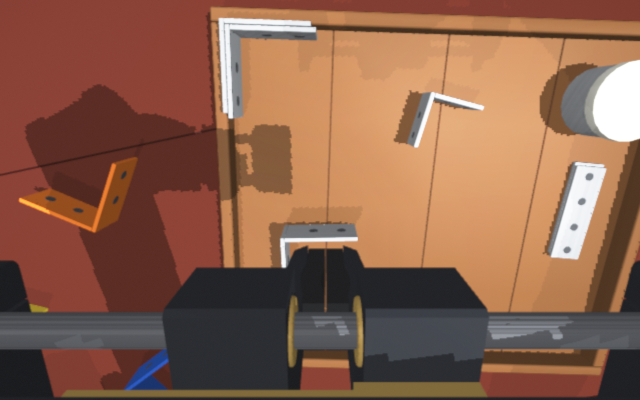

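Run:
```python
from h import *
s=dict(np.load('wrist1.npz')); P=cloud(s); print('cam',(-s['R'].T@s['t']).round(3))
save(s,'wrist1c.png',(200,0,380,280),2.1)
hsv=cv2.cvtColor(s['pixels'],cv2.COLOR_RGB2HSV)
m=((P[...,2]>.043)&(P[...,2]<.053)&(hsv[...,1]<90)).astype(np.uint8); m[268:]=0
n,l,st,c=cv2.connectedComponentsWithStats(m)
def line(pts):
    vx,vy,x,y=cv2.fitLine(pts.astype(np.float32),cv2.DIST_HUBER,0,.01,.01).ravel(); return np.array([x,y]),np.array([vx,vy])
for i in range(1,n):
    if st[i,4]<40: continue
    v,u=np.nonzero(l==i); W=ray(s,np.c_[u,v],.048)[:,:2]
    th=np.radians(-11.6); Rt=np.array([[np.cos(th),np.sin(th)],[-np.sin(th),np.cos(th)]]); Q=W@Rt.T
    print(i,st[i],'depth z',P[l==i][:,2].mean().round(4),'Qmax',np.percentile(Q,98,axis=0).round(4),'Qmin',np.percentile(Q,2,axis=0).round(4))
    mx=Q.max(0)
    a=W[(Q[:,0]>mx[0]-.010)&(Q[:,1]<mx[1]-.015)]; b=W[(Q[:,1]>mx[1]-.010)&(Q[:,0]<mx[0]-.015)]
    for nm,p in (('yleg',a),('xleg',b)):
        if len(p)>15:
            o,d=line(p); print(nm,len(p),o.round(4),'dir deg',np.degrees(np.arctan2(d[1],d[0])).round(2),'width',np.ptp((p-o)@[-d[1],d[0]]).round(4))
```

```text
cam [0.633 0.039 0.365]
1 [ 219   18   98  100 2176] depth z 0.0486 Qmax [0.6779 0.254 ] Qmin [0.6053 0.1786]
yleg 958 [0.7015 0.0694] dir deg 76.7 width 0.0097
xleg 819 [0.6697 0.1176] dir deg -12.14 width 0.0098
4 [585  62  42  79 523] depth z 0.0489 Qmax [ 0.644  -0.0598] Qmin [ 0.5825 -0.0853]
yleg 49 [ 0.6134 -0.2078] dir deg -73.08 width 0.0035
xleg 313 [ 0.5869 -0.1856] dir deg -9.31 width 0.0105
9 [281 234  77  33 569] depth z 0.048 Qmax [0.4897 0.209 ] Qmin [0.4591 0.1373]
yleg 358 [0.51   0.0632] dir deg 79.43 width 0.0066
xleg 85 [0.498  0.1091] dir deg -9.87 width 0.0047
```

View pics/wrist1c.png

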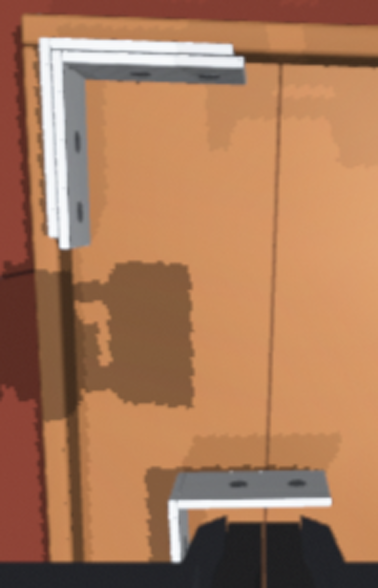

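The wrist picture shows the pair's heel at about (221,20) and the loose iron's at (283,240). The x-leg runs under the gripper and the hollow is clear. Pair yaw is about -12.7° and iron yaw about -10.3°. The iron's target is about (+181,+39) mm away in pair axes. I'll go into the hollow now.

```bash
python3 -m handwheel '[[0,-0.04,-0.005,1.1,0,0,1],[0,-0.077,-0.009,1.1,0,0,1],[0,-0.077,-0.009,1.1,0,0,1],[0.04,-0.077,-0.009,1.1,0,0,1],[0.08,-0.077,-0.009,1.1,0,0,1],[0.12,-0.077,-0.009,1.1,0,0,1],[0.15,-0.077,-0.009,1.1,0,0,1],[0.175,-0.077,-0.009,1.1,0,0,1],[0.19,-0.077,-0.009,1.1,0,0,1],[0.2,-0.077,-0.009,1.1,0,0,1],[0.203,-0.077,-0.009,1.1,0,0,1],[0.203,-0.077,-0.009,1.1,0,0,1]]'
python3 - <<'E'
from h import *
s=snap('side'); save(s,'side2.png',(240,150,420,290),4)
E
```

```text
t: 2.82
tcp_pos: [0.4877, 0.0728, 0.0156]
ee_rot: [-0.554, -0.439, 0.554, -0.44]
force: [-1.0, 0.1, 0.1]
finger_gap: 0.007
```

View pics/side2.png

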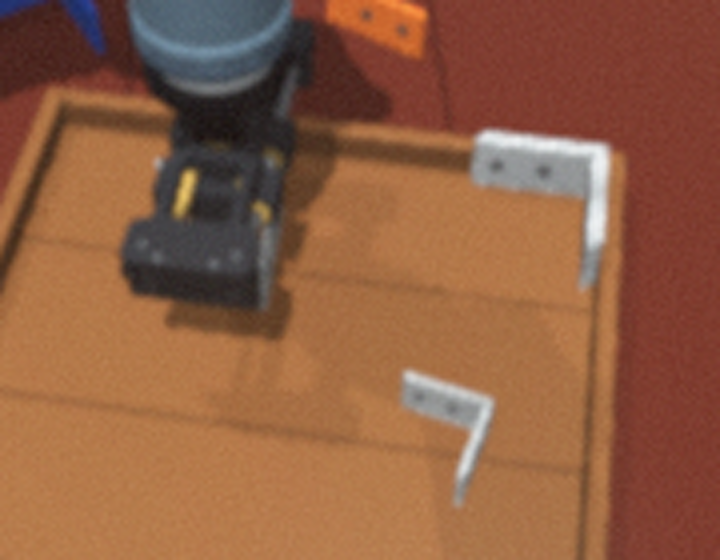

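The fingers are down in the hollow, the force is near zero, and the small iron and the pair are undisturbed. Next I'll seat the fingers in the inner corner.

```bash
python3 -m handwheel '[[0,0,-0.008,0,0,0,1],[0,0,-0.013,0,0,0,1],[0,0,-0.016,0,0,0,1],[0,0,-0.019,0,0,0,1],[0,0.005,-0.020,0,0,0,1],[0,0.009,-0.020,0,0,0,1],[0,0.012,-0.020,0,0,0,1],[0,0.016,-0.020,0,0,0,1],[0,0.020,-0.020,0,0,0,1],[0,0.020,-0.020,0,0,0,1]]'
python3 - <<'E'
from h import *
s=snap('wrist'); save(s,'wrist3.png'); np.savez('wrist3.npz',**s)
st=sense(); print(st['tcp_pos'].round(4),st['force'].round(1))
E
```

```text
t: 3.7
tcp_pos: [0.5129, 0.0884, 0.0157]
ee_rot: [0.554, 0.439, -0.554, 0.44]
force: [0.2, -0.8, 0.8]
finger_gap: 0.006
[0.5125 0.0886 0.0157] [-0.1 -0.8 -0.1]
```

View pics/wrist3.png

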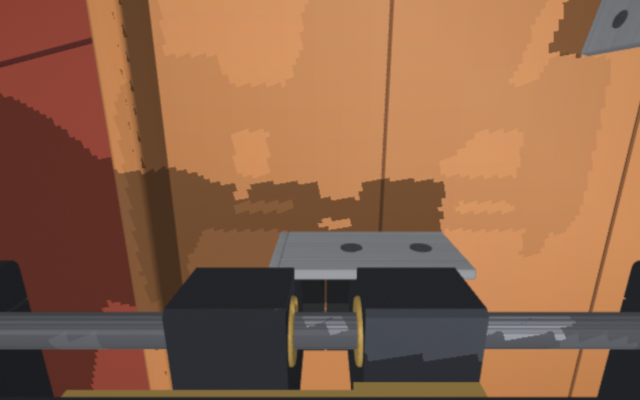

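```bash
cat >> h.py <<'E'
th=np.radians(-12.7); EX=np.array([np.cos(th),np.sin(th)]); EY=np.array([-np.sin(th),np.cos(th)])
TGT=np.array([.6650,.2579])
def pa(p): p=np.atleast_2d(p)[:,:2]; return np.c_[p@EX,p@EY]
E
python3 - <<'E'
from h import *
s=dict(np.load('wrist3.npz'))
b=pa(ray(s,[(281,232.5),(440,232.5)],.008)); print('bottom',(b-TGT).round(4))
t=pa(ray(s,[(270,268),(475,268)],.048)); print('top',(t-TGT).round(4))
print('yaw rel pair deg',[np.degrees(np.arctan2(-(q[0]-q[1])[0],(q[0]-q[1])[1])).round(2) for q in (b,t)])
print('tcp',(pa(sense()['tcp_pos'])-TGT).round(4))
E
```

```text
bottom [[-0.1698 -0.0377]
 [-0.1704 -0.1124]]
top [[-0.1684 -0.0387]
 [-0.1689 -0.1123]]
yaw rel pair deg [np.float64(-0.41), np.float64(-0.41)]
tcp [[-0.1845 -0.0588]]
```

The iron is seated on the fingers and squared to the pair to within 0.4°. Its heel is (-170,-38) mm from home. Now I'll drag it to about (-25,-20) mm.

```bash
python3 -m handwheel '[[0,0.007,-0.001,0,0,0,1],[0,0.014,-0.002,0,0,0,1],[0,0.021,-0.003,0,0,0,1],[0,0.028,-0.004,0,0,0,1],[0,0.035,-0.005,0,0,0,1],[0,0.042,-0.006,0,0,0,1],[0,0.050,-0.007,0,0,0,1],[0,0.058,-0.008,0,0,0,1],[0,0.066,-0.009,0,0,0,1],[0,0.074,-0.010,0,0,0,1],[0,0.082,-0.011,0,0,0,1],[0,0.090,-0.012,0,0,0,1],[0,0.098,-0.013,0,0,0,1],[0,0.106,-0.014,0,0,0,1],[0,0.114,-0.015,0,0,0,1],[0,0.122,-0.016,0,0,0,1],[0,0.130,-0.017,0,0,0,1],[0,0.137,-0.018,0,0,0,1],[0,0.142,-0.018,0,0,0,1],[0,0.145,-0.018,0,0,0,1]]'
python3 - <<'E'
from h import *
s=snap('side'); save(s,'side4.png',(300,150,420,270),5); np.savez('side4.npz',**s)
st=sense(); print(st['tcp_pos'].round(4),st['force'].round(1),(pa(st['tcp_pos'])-TGT).round(4))
s=snap('wrist'); save(s,'wrist4.png'); np.savez('wrist4.npz',**s)
E
```

```text
t: 5.42
tcp_pos: [0.6579, 0.0736, 0.0157]
ee_rot: [0.554, 0.44, -0.554, 0.44]
force: [-2.1, 1.5, 1.4]
finger_gap: 0.003
[0.6582 0.0734 0.0157] [ 0.5 -0.6  0.5] [[-0.039  -0.0416]]
```

View pics/wrist4.png

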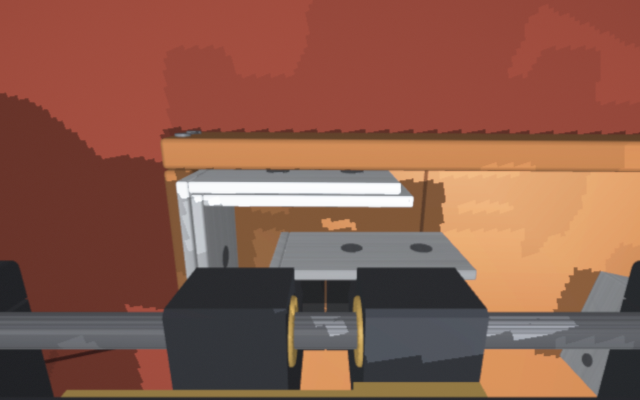

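Run:
```python
from h import *
s=dict(np.load('wrist4.npz'))
a=pa(ray(s,[(280,207),(400,207),(280,268),(470,268)],.048)); f=pa(ray(s,[(237,232),(281,232)],.008))
print((a-TGT).round(4).tolist(),(f-TGT).round(4).tolist())
```

```text
[[-0.0005, -0.026], [-0.0008, -0.0669], [-0.0233, -0.025], [-0.0238, -0.0933]] [[-0.0244, 0.0002], [-0.0245, -0.0205]]
```

The gaps are 23 mm in x and 20.5 mm in y, and the iron is still square. I'll close in along the diagonal.

```bash
python3 -m handwheel '[[0,0.003,-0.003,0,0,0,1],[0,0.006,-0.006,0,0,0,1],[0,0.009,-0.009,0,0,0,1],[0,0.012,-0.012,0,0,0,1],[0,0.015,-0.014,0,0,0,1],[0,0.018,-0.016,0,0,0,1],[0,0.020,-0.018,0,0,0,1],[0,0.022,-0.019,0,0,0,1],[0,0.023,-0.020,0,0,0,1],[0,0.024,-0.021,0,0,0,1],[0,0.024,-0.021,0,0,0,1]]'; python3 -c "
from h import *
st=sense(); print((pa(st['tcp_pos'])-TGT).round(4), pa(st['force']).round(1))"
```

```text
t: 6.43
tcp_pos: [0.6855, 0.0887, 0.0157]
ee_rot: [0.554, 0.44, -0.554, 0.44]
force: [0.4, 0.5, 0.2]
finger_gap: 0.011
[[-0.0158 -0.0206]] [[0.3 0.5]]
```

```bash
python3 -m handwheel '[[0,0.001,-0.001,0,0,0,1],[0,0.002,-0.002,0,0,0,1],[0,0.002,-0.002,0,0,0,1]]'; python3 -c "
from h import *
st=sense(); print((pa(st['tcp_pos'])-TGT).round(4), pa(st['force']).round(1))"; python3 -m handwheel '[[0,0.001,-0.001,0,0,0,1],[0,0.002,-0.002,0,0,0,1],[0,0.002,-0.002,0,0,0,1]]'; python3 -c "
from h import *
st=sense(); print((pa(st['tcp_pos'])-TGT).round(4), pa(st['force']).round(1))
s=snap('wrist'); save(s,'wrist5.png',(160,120,500,300),2.3); np.savez('wrist5.npz',**s)"
```

```text
t: 6.68
tcp_pos: [0.6869, 0.0894, 0.0156]
ee_rot: [-0.553, -0.44, 0.555, -0.44]
force: [-4.5, -2.8, 4.0]
finger_gap: 0.006
[[-0.0146 -0.0197]] [[-3.8 -3.7]]
t: 6.93
tcp_pos: [0.687, 0.0894, 0.0156]
ee_rot: [-0.551, -0.44, 0.557, -0.439]
force: [-11.8, -5.3, 11.5]
finger_gap: 0.004
[[-0.0144 -0.0196]] [[-10.3  -7.8]]
```

View pics/wrist5.png

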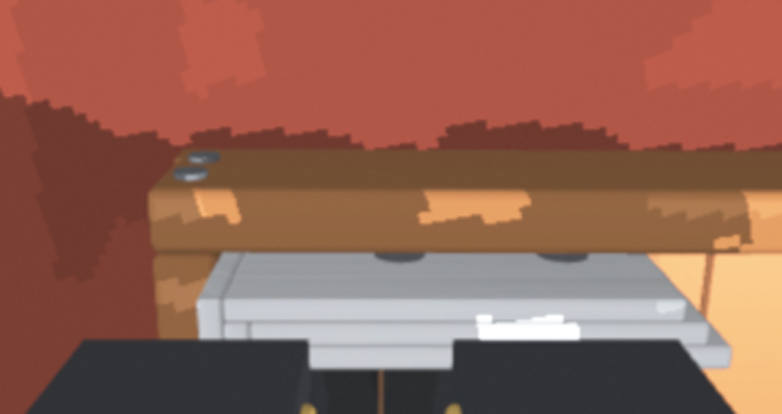

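The pressing force rises against a hard stop in both axes, and the crop shows three irons nested at crop (460,330). I'll back off, lift clear and check.

```bash
python3 -m handwheel '[[0,-0.003,0.003,0,0,0,1],[0,-0.007,0.007,0,0,0,1],[0,-0.012,0.012,0,0,0,1],[0,-0.016,0.014,0,0,0,1],[0,-0.016,0.014,0,0,0,1],[-0.02,-0.016,0.014,0,0,0,1],[-0.05,-0.016,0.014,0,0,0,1],[-0.09,-0.016,0.014,0,0,0,1],[-0.13,-0.03,0.014,0,0,0,1],[-0.17,-0.07,0.014,0,0,0,1],[-0.2,-0.11,0.014,0,0,0,1],[-0.2,-0.13,0.014,0,0,0,1],[-0.2,-0.13,0.014,0,0,0,1],[-0.2,-0.13,0.014,0,0,0,1]]'
python3 - <<'E'
from h import *
s=snap('wrist'); np.savez('wrist6.npz',**s); P=cloud(s)
c=proj(s,np.r_[TGT[0]*EX+TGT[1]*EY,.048])[0].astype(int); print(c)
x0,y0=max(c[0]-40,0),max(c[1]-40,0); save(s,'wrist6.png',(x0,y0,x0+180,y0+150),4)
E
```

```text
t: 8.15
tcp_pos: [0.5596, 0.1086, 0.2172]
ee_rot: [0.554, 0.44, -0.552, 0.441]
force: [1.3, -0.1, 0.0]
finger_gap: 0.004
[289  13]
```

View pics/wrist6.png

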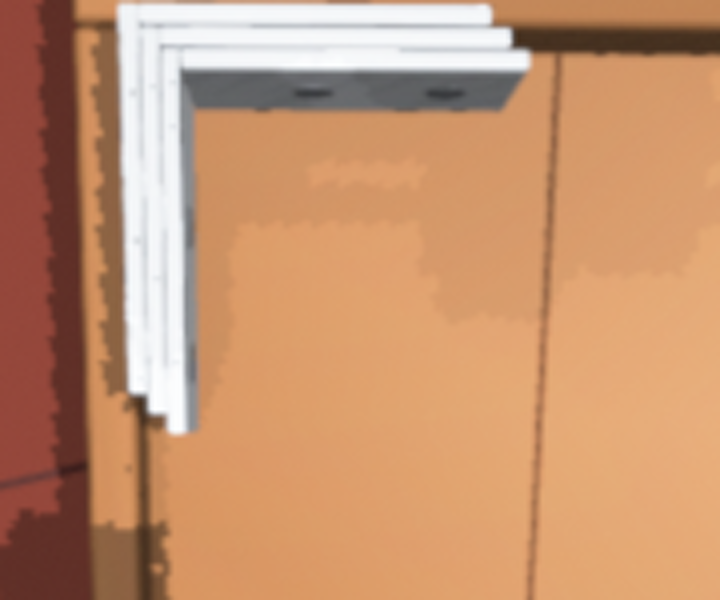

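The crop shows three irons nested upright with parallel legs. The leg ends step evenly, at crop x 493/512/530 and y 395/415/433, or about 4 mm each. I'll check that the bystanders haven't moved, then hand in.

Run:
```python
from h import *
a=dict(np.load('side0.npz'))['pixels']; b=snap('side')['pixels']
for n,(x0,y0,x1,y1) in dict(small=(335,238,370,278),plates=(262,308,325,342),tin=(330,302,376,350)).items():
    c=[(cv2.cvtColor(i,cv2.COLOR_RGB2HSV)[y0:y1,x0:x1,1]<90) for i in (a,b)]
    print(n,[np.argwhere(k).mean(0).round(2) for k in c],[int(k.sum()) for k in c])
st=sense(); print(st['t'],order.job_done())
```

```text
small [array([15.8 , 17.56]), array([15.63, 17.43])] [307, 307]
plates [array([17.17, 32.04]), array([17.2 , 32.05])] [1025, 1024]
tin [array([24.99, 22.63]), array([25.06, 22.66])] [1407, 1400]
the job is handed in; nothing more can be done
8.25 None
```

The loose 75 mm iron is home in the pair's V, and I handed the job in at 8.25 s of the 48 s; no verdict is reported. I set the shut fingers low in its hollow and dragged it by the inner corner across the floor. I then pressed it in along the diagonal until it hit a stop, at about 10 N in x and 8 N in y.

- **Fit:** the last wrist picture shows three irons nested upright with parallel legs. Their leg ends step by about 4 mm in both directions, where touching is 4 mm. I read this from the picture and did not measure the final angle or heel position separately.
- **Pair:** it still stands in its corner. I judged this from the same picture and did not measure its shift.
- **Other things:** comparing side pictures from start and end, the small iron, plates and tin moved by less than 0.3 pixel.
- **Disagreement:** when I first lowered the fingers, the hand was about 5 mm off in y from my estimate. I had worked from the measured pose, which still lagged the commanded one. I corrected for it before pushing, and no check failed.

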